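# Stroke the light bar's shutters shut for a dark frame

## Task

Shut the five raised black shutter flaps on the curved aluminium light bar so that the camera can take its dark frame: run the fingertips lightly along the curved row, starting at the flap next to the round steel knob and stroking each flap down flat over its window in turn, to the far end. Stay close over the row until the last flap is down, then take the hand clear. Only stroke: do not pinch a flap or raise it further, do not press hard on the bar, and leave the other things on the table where they stand.

Things in the scene. Friction and masses are not known exactly. Their poses are not given: they have to be found in the camera images.
- light: curved light bar fixed to the table: brushed aluminium, 50 mm wide, 26 mm high, 310 mm long, bent level to an arc of 180 mm radius (centre line). Origin on its underside below the middle of the row; z up; arc centre at x = -0.180, y = 0. Five black flaps on top in one row, 45 mm apart along the arc, flap 1 at the -y end. Its top is bare before flap 1 and past flap 5
- knob (a point): centre of the top of the round steel knob (24 mm across, 14 mm high, top 40 mm above the table) fixed on the light bar 52 mm before the middle of window 1: it marks the end where the row starts
- window1 (a point): fixed point at the middle of the top face of flap 1 when that flap lies flat over its window (33.5 mm above the table; 7.5 mm above the bar's top); axes as light, the flap nearest the knob
- window2 (a point): fixed point at the middle of the top face of flap 2 when that flap lies flat over its window (33.5 mm above the table; 7.5 mm above the bar's top); axes as light
- window3 (a point): fixed point at the middle of the top face of flap 3 when that flap lies flat over its window (33.5 mm above the table; 7.5 mm above the bar's top); axes as light
- window4 (a point): fixed point at the middle of the top face of flap 4 when that flap lies flat over its window (33.5 mm above the table; 7.5 mm above the bar's top); axes as light
- window5 (a point): fixed point at the middle of the top face of flap 5 when that flap lies flat over its window (33.5 mm above the table; 7.5 mm above the bar's top); axes as light, the last in the row
- flap1 (a joint): angle of flap 1 in rad: 0 = flat, positive = raised (starts 0.35 to 0.65). Black plate 36 mm along the row, 34 across, 3 thick; level hinge at its edge nearest the knob, 18 mm before the window point, 32 mm up; the far edge stands up. Stays where left (under 1 N at mid-plate turns it), stops at -0.1. Stroked from the hinge edge it folds down, the other way it catches
- flap2 (a joint): angle of flap 2 in rad: 0 = flat, positive = raised (starts 0.35 to 0.65). Like flap 1. Fingertips passing 1 to 5 mm above the window points lay the flaps flat
- flap3 (a joint): angle of flap 3 in rad: 0 = flat, positive = raised (starts 0.35 to 0.65). Like flap 1
- flap4 (a joint): angle of flap 4 in rad: 0 = flat, positive = raised (starts 0.35 to 0.65). Like flap 1
- flap5 (a joint): angle of flap 5 in rad: 0 = flat, positive = raised (starts 0.35 to 0.65). Like flap 1
- lens: black lens barrel, 40 mm across, 50 mm tall, standing loose on the inner side of the arc; origin at the centre of its underside; to be left alone
- weight: brass cylinder, 28 mm across, 35 mm tall, standing loose on the inner side of the arc; origin at the centre of its underside; to be left alone
- block: steel gauge block 50 x 20 x 20 mm, loose on the outer side of the arc; origin at the centre of its underside; to be left alone
- spacer: aluminium ring 42 mm across, 12 mm tall, loose on the outer side of the arc; origin at the centre of its underside; to be left alone
- driver: screwdriver 160 mm long lying off to the left; origin near its middle; to be left alone
- mouse: black computer mouse, 100 x 56 x 31 mm, off to the right; origin at the centre of its underside; to be left alone

How it is judged:
By the outcome, as a careful person would: the job done as asked, in the order asked, and still so for the second after the job is handed in, with the robot touching nothing.
It also fails if it takes over 40 s, if anything falls off the work surface, if the arm or the gripper's body presses on something with over 40 N, if the wrist force passes 120 N, or if a joint passes its speed limit or range.

## Robot

A 7-joint arm with a two-finger parallel gripper is mounted at the origin on the work surface. World frame = base frame: x ahead of the robot, y to its left, z up, the work surface at z = 0. Lengths are in m, angles in rad, forces in N, time in s.
With the tool pointing down it reaches from about 0.4 to 0.875 m from the base axis. Payload 19.3 kg.
Tool frame: the origin (TCP) lies between the finger pads, 19 mm behind the fingertips; this is the grasp point; z points along the fingers, y is the line along which they close (so a half turn about z gives the same grasp; the last joint's range is limited). The gripper opens to 85 mm and grips with 20 to 120 N. Pads are 22 mm wide; open, the fingers measure 114 mm over their backs; the gripper's body (76 mm by 85 mm) begins 54 mm behind the grasp point. The pads swing forward as they close: fully open they stand 13 mm farther back than shut.
Start: joints at [-1.312, 0.521, -0.036, 1.599, 0.021, 1.021, -0.113], TCP at [0.202, 0.592, 0.25] pointing down, gripper open.
Joint ranges: [-2.91, 2.91], [-0.3, 2.13], [-1.5, 1.42], [0.17, 2.43], [-1.26, 4.41], [0.16, 1.93], [-2.52, 2.52]. Speed limits (rad/s): [1.89, 1.89, 2.39, 2.39, 3.01, 3.01, 3.01].

## Interface

Orientations are given as [roll, pitch, yaw] about the fixed x, y, z axes, in that order (R = Rz(yaw) Ry(pitch) Rx(roll)).
In Python, from workcell import observe, grab_frame, job_done gives the robot as it stands.
- The arm moves only by the tool move_arm, never from a script. Its argument "plan" is a list that holds one entry, the list of rows, each a list of 7 numbers: the shift along the tool's x, y, z each as a share of 0.02 m, from -1 to 1, then the turn, a rotation vector about the tool's x, y, z each as a share of 6 degrees, from -1 to 1, then the opening, from -1 (shut) to 1 (fully open). A call has exactly 10 rows; each row shifts and turns the commanded pose from where the row before left it, along the tool's axes as they then stand; what a row does not reach is not made up. A row lasts 1/10 s, in which the tool goes at most 50 mm and 8.59 degrees, less where a joint would pass 70% of its speed; a pose out of reach is approached as far as the arm can. A call with a number of a shift or a turn outside -1 to 1 is refused whole. A call with a gripper value outside its range is refused whole. The fingers move at their own pace and stop on an object; "grip_force" is the grip in N (left out, the last holds). Time passes only in rows, so rows that do not move let the fingers close, or fill a call up. It gives the time, the measured TCP pose, the force, the opening and the grip force at its end, in the units of the state.
- observe(): the state, without advancing time (a new reading comes with each control period).
- grab_frame(name): name is "side" or "top"; returns a dict with "color" (400x640x3 uint8, red, green, blue), "intrinsics" (3x3 intrinsics, pixels), "position" and "orientation" of the camera in the world. Camera axes: x right, y down, z forward; pixel columns grow to the right and rows downward; lengths in m; the calibration is good to about 2 mm. A picture is of the moment at which its call begins. There is no depth.
- job_done(): hands the job in; it is judged then, once.
The state is a dict: "clock": time; "qpos": joint angles; "qd": joint speeds; "joint_efforts": joint torques, N m; "position": TCP position; "tool_rot": TCP orientation; "force": force on the tool from outside, world axes, zero at the start; "moment": the same for the moment, N m; "grip_width": finger opening in m; "finger_force": force on a finger pad.
Only numpy, scipy, OpenCV 4.12 (cv2) and the standard library are available. Lean on these libraries where they do the work, as an engineer would, in place of code of your own. Each camera call takes 0.05 s, during which the arm holds its last target. There are 200 camera calls.

## Working session

There is one attempt and no reset: what is moved stays moved. The work goes in short steps, Python scripts to look and compute and a tool call to move; the robot and the scene stay as the last step left them, time stands still between calls to the robot, and variables do not carry over. Pictures are saved under pics/ and viewed, at most 10 in all, crops included, and the job is handed in when it is done.

Besides the shell and the picture viewer there is one more tool, called after ">>>" as a command line: name --argument value ..., lists and objects as JSON in quotes. move_arm: Moves the arm, as the interface text tells. Shift numbers are shares of 0.02 m and turn numbers shares of 6 degrees, none past 1 either way. Its arguments: {"type":"object","properties":{"plan":{"type":"array"},"grip_force":{"type":"number"}},"required":["plan"]}

```bash
mkdir -p pics
python3 - <<'E'
from workcell import observe, grab_frame
import cv2,json
s=observe(); print({k:s[k] for k in("clock","position","tool_rot","grip_width","force")})
for n in("top","side"):
    f=grab_frame(n); cv2.imwrite(f"pics/{n}0.png",f["color"][:,:,::-1]); print(n,f["intrinsics"],f["position"],f["orientation"])
E
```

```text
{'clock': 0.0, 'position': array([0.20173742, 0.59122433, 0.24942368]), 'tool_rot': array([-3.14045554e+00,  9.80478204e-05,  2.81283799e+00]), 'grip_width': 0.08527493431990878, 'force': array([0.34263759, 0.30441973, 1.04537293])}
top [[382.90339002   0.         311.98033577]
 [  0.         382.90339002 196.86497507]
 [  0.           0.           1.        ]] [ 0.40933295 -0.04796484  1.21880691] [-3.02825736e+00  2.43943183e-03 -1.58868486e+00]
side [[383.81013402   0.         314.64028769]
 [  0.         383.81013402 198.83210515]
 [  0.           0.           1.        ]] [ 0.01361038 -0.7809591   0.73689998] [-2.21484988  0.0219189  -0.62106565]
```

View pics/top0.png

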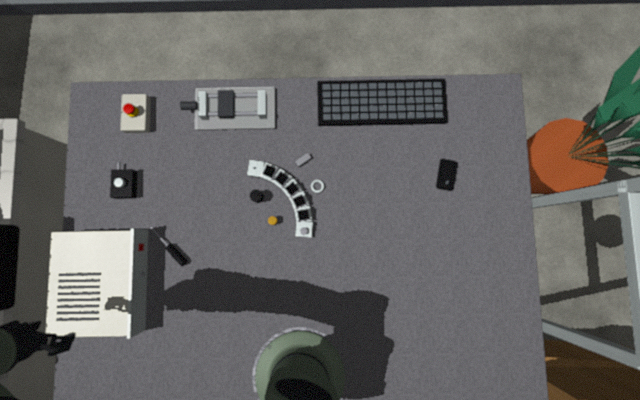

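View pics/side0.png

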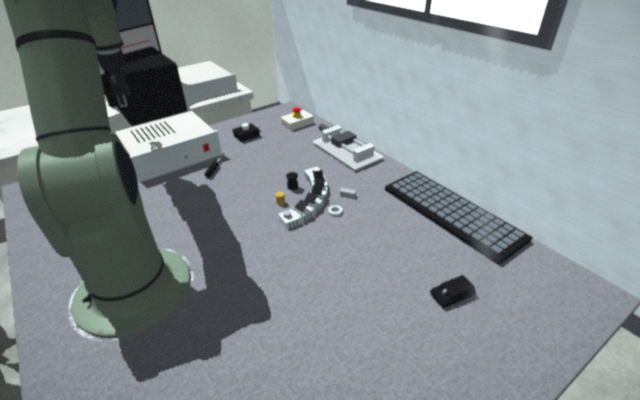

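The top view shows the bar with its ends near (255,167) and (305,230), and the knob near (305,230). I'll enlarge that area in both views.

Run:
```python
import cv2
a=cv2.imread("pics/top0.png")[150:245,235:335]; cv2.imwrite("pics/topc.png",cv2.resize(a,None,fx=6,fy=6,interpolation=cv2.INTER_CUBIC))
a=cv2.imread("pics/side0.png")[160:235,265:365]; cv2.imwrite("pics/sidec.png",cv2.resize(a,None,fx=8,fy=8,interpolation=cv2.INTER_CUBIC))
```

```text
(no output)
```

View pics/topc.png

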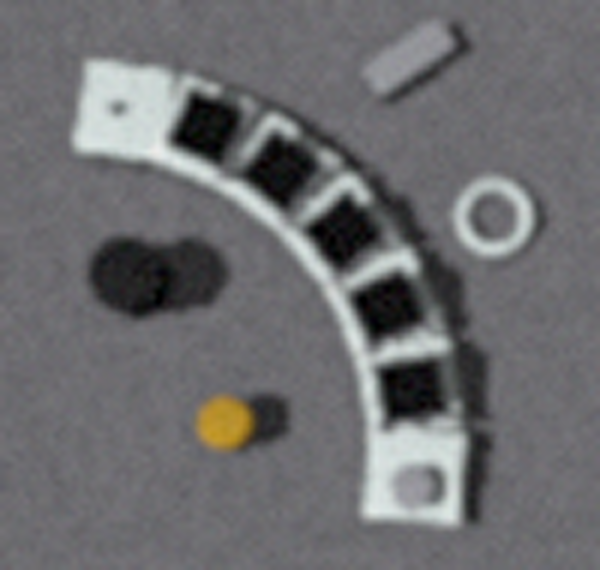

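View pics/sidec.png

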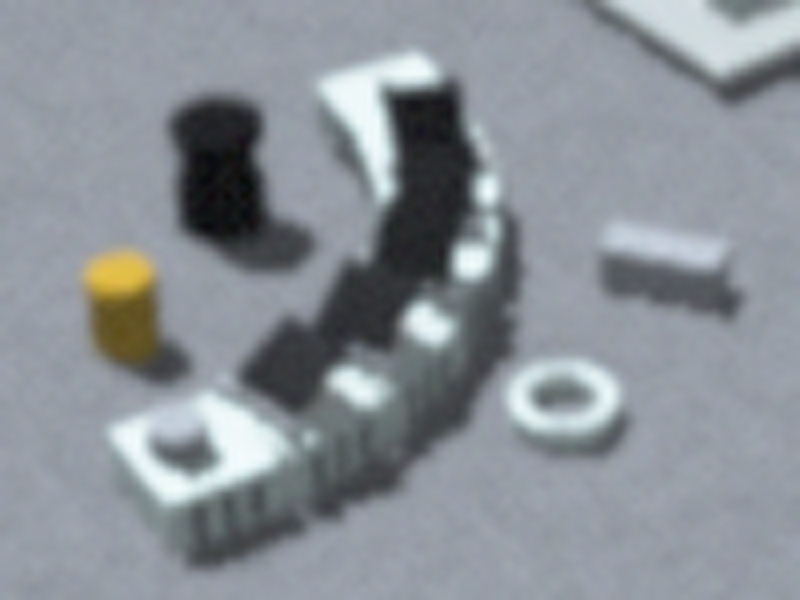

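The top crop shows the bar's top corners at (88,60), (76,150), (463,525) and (363,520), and the knob top at (420,483). In the side crop the corners are at (320,85), (415,52), (110,432) and (170,505), and the knob is at (180,428). Next I'll fit the bar pose.

```bash
cat > h.py <<'E'
import numpy as np
from scipy.spatial.transform import Rotation as R
from scipy.optimize import least_squares
CAM={"top":(382.90339,311.98034,196.86498,[0.40933295,-0.04796484,1.21880691],[-3.02825736,2.43943183e-03,-1.58868486]),
"side":(383.810134,314.640288,198.832105,[0.01361038,-0.7809591,0.73689998],[-2.21484988,0.0219189,-0.62106565])}
def proj(n,P):
    f,cx,cy,p,o=CAM[n]; c=R.from_euler("xyz",o).inv().apply(np.atleast_2d(P)-p)
    return c[:,:2]/c[:,2:]*f+[cx,cy]
def back(n,uv,z):
    f,cx,cy,p,o=CAM[n]; d=R.from_euler("xyz",o).apply([(uv[0]-cx)/f,(uv[1]-cy)/f,1]); p=np.array(p); return p+d*(z-p[2])/d[2]
def loc(s,r=.18,z=0): return [r*np.cos(s/.18)-.18, r*np.sin(s/.18), z]
def world(x,L):
    c,s=np.cos(x[2]),np.sin(x[2]); L=np.atleast_2d(L)
    return np.c_[x[0]+c*L[:,0]-s*L[:,1], x[1]+s*L[:,0]+c*L[:,1], L[:,2]]
E
python3 - <<'E'
from h import *
M=[loc(.155,.205,.026),loc(.155,.155,.026),loc(-.155,.205,.026),loc(-.155,.155,.026),loc(-.142,.18,.04)]
T=(np.array([(88,60),(76,150),(463,525),(363,520),(420,483)])+.5)/6-.5+[235,150]
S=(np.array([(415,52),(320,85),(170,505),(110,432),(180,428)])+.5)/8-.5+[265,160]
fs={"top":lambda x:(proj("top",world(x,M))-T), "side":lambda x:(proj("side",world(x,M))-S)}
for k in (["top"],["side"],["top","side"]):
    r=least_squares(lambda x:np.concatenate([fs[n](x).ravel() for n in k]),[.5,0,.7],loss="soft_l1"); print(k,r.x.round(4)); print(r.fun.reshape(-1,2).round(1).tolist())
x=r.x
for s in(-.142,-.09,-.045,0,.045,.09,.155): print(s,world(x,loc(s,z=.0335)).round(4),np.degrees(x[2]+s/.18).round(1))
for n,uv in(("lens",(125,272)),("weight",(225,422)),("block",(410,58)),("spacer",(495,216))):
    u=(np.array(uv)+.5)/6-.5+[235,150]; print(n,back("top",u,{"lens":.05,"weight":.035,"block":.02,"spacer":.012}[n]).round(3))
E
```

```text
['top'] [ 0.5729  0.0166 -0.9054]
[[0.1, 0.4], [1.4, 0.9], [-0.5, -0.7], [0.3, -2.7], [-0.8, 0.6]]
['side'] [ 0.5712  0.0141 -0.9115]
[[0.1, 0.5], [-0.3, 0.8], [-0.1, 0.1], [1.5, -0.7], [-0.6, -0.4]]
['top', 'side'] [ 0.5722  0.0157 -0.9089]
[[0.4, 0.4], [1.7, 1.0], [-0.4, -0.4], [0.4, -2.5], [-0.7, 0.9], [-0.1, 0.2], [-0.5, 0.6], [0.0, -0.3], [1.5, -1.0], [-0.5, -0.7]]
-0.142 [[ 0.4388 -0.0208  0.0335]] -97.3
-0.09 [[ 0.4906 -0.0199  0.0335]] -80.7
-0.045 [[ 0.5336 -0.0072  0.0335]] -66.4
0 [[0.5722 0.0157 0.0335]] -52.1
0.045 [[0.6039 0.0475 0.0335]] -37.8
0.09 [[0.6267 0.0862 0.0335]] -23.4
0.155 [[0.6414 0.1491 0.0335]] -2.7
lens [0.552 0.126 0.05 ]
weight [0.475 0.077 0.035]
block [ 0.667 -0.021  0.02 ]
spacer [ 0.583 -0.064  0.012]
```

The corner residuals suggest the bar's ends are not at exactly ±155 mm. I'll refit from the knob and the flap centres instead, which in the top crop are at (413,390), (388,305), (345,229), (283,167) and (207,124).

Run:
```python
from h import *
W=[-.09,-.045,0,.045,.09]
M=[loc(-.142,.18,.04)]+[loc(s-.0025,.18,.041) for s in W]
T=(np.array([(420,484),(413,390),(388,305),(345,229),(283,167),(207,124)])+.5)/6-.5+[235,150]
r=least_squares(lambda x:(proj("top",world(x,M))-T).ravel(),[.57,0.01,-.9]); print(r.x.round(4)); print(r.fun.reshape(-1,2).round(2).tolist())
x=r.x
sp=proj("side",world(x,M)); print("side pred crop",((sp-[265,160]+.5)*8-.5).round(0).tolist())
tp=proj("top",world(x,[loc(s,z=.026) for s in(-.155,.155)]));print(((tp-[235,150]+.5)*6-.5).round(0).tolist())
for s in(-.142,-.125,-.09,-.045,0,.045,.09,.13): print(s,world(x,loc(s,z=.0335)).round(4)[0],np.degrees(x[2]+s/.18).round(1))
```

```text
[ 0.5747  0.0156 -0.9067]
[[-0.56, -0.14], [0.15, -0.55], [0.16, -0.25], [-0.1, 0.11], [0.03, 0.42], [0.33, 0.44]]
side pred crop [[183.0, 420.0], [295.0, 366.0], [371.0, 308.0], [419.0, 245.0], [438.0, 180.0], [429.0, 119.0]]
[[414.0, 509.0], [88.0, 105.0]]
-0.142 [ 0.4413 -0.0212  0.0335] -97.2
-0.125 [ 0.4583 -0.0226  0.0335] -91.7
-0.09 [ 0.4931 -0.0202  0.0335] -80.6
-0.045 [ 0.5362 -0.0074  0.0335] -66.3
0 [0.5747 0.0156 0.0335] -52.0
0.045 [0.6063 0.0475 0.0335] -37.6
0.09 [0.6291 0.0861 0.0335] -23.3
0.13 [0.6407 0.1243 0.0335] -10.6
```

```bash
cat >> h.py <<'E'
X=np.array([.5737,.0155,-.907])
def tgt(s,z): 
    w=world(X,loc(s,z=z))[0]; return w, np.degrees(X[2]+s/.18)+90
def delta(P):
    from workcell import observe
    s=observe(); Q=R.from_euler("xyz",s["tool_rot"])
    print("t",round(s["clock"],2),"pos",s["position"].round(4),"rpy",np.degrees(s["tool_rot"]).round(2),"F",s["force"].round(1),"q",s["qpos"].round(2),"w",round(s["grip_width"],4))
    return Q.inv().apply(np.array(P)-s["position"])/.02
E
python3 -c "
from h import *
w,y=tgt(-.114,.2); print(w,y,delta(w))"
```

```text
t 0.1 pos [0.2018 0.5913 0.2495] rpy [-179.94    0.    161.16] F [ 0.1  1.  -0. ] q [-1.31  0.52 -0.04  1.6   0.02  1.02 -0.11] w 0.0854
[ 0.46828242 -0.02263788  0.2       ] 1.7454009566821895 [-22.52413239 -24.74500305   2.50090093]
```

>>> move_arm --plan '[[[-0.56,-0.62,0,0,0,0,-1],[-0.56,-0.62,0,0,0,0,-1],[-0.56,-0.62,0,0,0,0,-1],[-0.56,-0.62,0,0,0,0,-1],[-0.56,-0.62,0,0,0,0,-1],[-0.56,-0.62,0,0,0,0,-1],[-0.56,-0.62,0,0,0,0,-1],[-0.56,-0.62,0,0,0,0,-1],[-0.56,-0.62,0,0,0,0,-1],[-0.56,-0.62,0,0,0,0,-1]]]' --grip_force 20

```text
clock: 1.1
position: [0.2683, 0.4367, 0.25]
tool_rot: [3.142, -0.0, 2.813]
force: [1.5, 0.2, -0.3]
grip_width: -0.0001
finger_force: 0.0
```

>>> move_arm --plan '[[[-0.56,-0.62,0,0,0,0,-1],[-0.56,-0.62,0,0,0,0,-1],[-0.56,-0.62,0,0,0,0,-1],[-0.56,-0.62,0,0,0,0,-1],[-0.56,-0.62,0,0,0,0,-1],[-0.56,-0.62,0,0,0,0,-1],[-0.56,-0.62,0,0,0,0,-1],[-0.56,-0.62,0,0,0,0,-1],[-0.56,-0.62,0,0,0,0,-1],[-0.56,-0.62,0,0,0,0,-1]]]'

```text
clock: 2.1
position: [0.3341, 0.2832, 0.25]
tool_rot: [3.141, 0.0, 2.813]
force: [0.3, -0.4, 0.4]
grip_width: -0.0002
finger_force: 0.0
```

>>> move_arm --plan '[[[-0.56,-0.62,0,0,0,0,-1],[-0.56,-0.62,0,0,0,0,-1],[-0.56,-0.62,0,0,0,0,-1],[-0.56,-0.62,0,0,0,0,-1],[-0.56,-0.62,0,0,0,0,-1],[-0.56,-0.62,0,0,0,0,-1],[-0.56,-0.62,0,0,0,0,-1],[-0.56,-0.62,0,0,0,0,-1],[-0.56,-0.62,0,0,0,0,-1],[-0.56,-0.62,0,0,0,0,-1]]]'

```text
clock: 3.1
position: [0.3998, 0.1297, 0.25]
tool_rot: [3.141, -0.0, 2.813]
force: [0.3, -0.8, -0.6]
grip_width: 0.0
finger_force: 0.0
```

>>> move_arm --plan '[[[-0.56,-0.62,0,0,0,0,-1],[-0.56,-0.62,0,0,0,0,-1],[-0.56,-0.62,0,0,0,0,-1],[-0.56,-0.62,0,0,0,0,-1],[-0.56,-0.62,0,0,0,0,-1],[-0.56,-0.62,0,0,0,0,-1],[-0.56,-0.62,0,0,0,0,-1],[-0.56,-0.62,0,0,0,0,-1],[-0.56,-0.62,0,0,0,0,-1],[-0.56,-0.62,0,0,0,0,-1]]]'

```text
clock: 4.1
position: [0.4655, -0.0238, 0.25]
tool_rot: [3.141, 0.0, 2.813]
force: [0.0, 1.2, -0.5]
grip_width: -0.0001
finger_force: 0.0
```

```bash
python3 -c "
from h import *
w,y=tgt(-.114,.2); print(w,y,delta(w))"
```

```text
t 4.1 pos [ 0.4655 -0.0238  0.25  ] rpy [179.99   0.   161.16] F [ 0.   1.2 -0.5] q [-0.29  0.28  0.26  2.01 -0.09  0.86  1.26] w -0.0001
[ 0.46828242 -0.02263788  0.2       ] 1.7454009566821895 [-0.11047743  0.10121926  2.50154528]
```

>>> move_arm --plan '[[[0,0,0.2,0,0,0.886,-1],[0,0,0.2,0,0,0.886,-1],[0,0,0.2,0,0,0.886,-1],[0,0,0.2,0,0,0.886,-1],[0,0,0.2,0,0,0.886,-1],[0,0,0.2,0,0,0.886,-1],[0,0,0.2,0,0,0.886,-1],[0,0,0.2,0,0,0.886,-1],[0,0,0.2,0,0,0.886,-1],[0,0,0.2,0,0,0.886,-1]]]'

```text
clock: 5.1
position: [0.4653, -0.0231, 0.2099]
tool_rot: [3.141, -0.0, 1.881]
force: [0.2, 0.2, 0.1]
grip_width: -0.0002
finger_force: 0.0
```

>>> move_arm --plan '[[[0,0,0.2,0,0,0.886,-1],[0,0,0.2,0,0,0.886,-1],[0,0,0.2,0,0,0.886,-1],[0,0,0.2,0,0,0.886,-1],[0,0,0.2,0,0,0.886,-1],[0,0,0.2,0,0,0.886,-1],[0,0,0.2,0,0,0.886,-1],[0,0,0.2,0,0,0.886,-1],[0,0,0.2,0,0,0.886,-1],[0,0,0.2,0,0,0.886,-1]]]'

```text
clock: 6.1
position: [0.4654, -0.0231, 0.1699]
tool_rot: [3.142, -0.0, 0.953]
force: [-0.2, 0.8, 0.7]
grip_width: 0.0001
finger_force: 0.0
```

>>> move_arm --plan '[[[0,0,0.2,0,0,0.886,-1],[0,0,0.2,0,0,0.886,-1],[0,0,0.2,0,0,0.886,-1],[0,0,0.2,0,0,0.886,-1],[0,0,0.2,0,0,0.886,-1],[0,0,0.2,0,0,0.886,-1],[0,0,0.2,0,0,0.886,-1],[0,0,0.2,0,0,0.886,-1],[0,0,0.2,0,0,0.886,-1],[0,0,0.2,0,0,0.886,-1]]]'

```text
clock: 7.1
position: [0.4654, -0.0231, 0.1299]
tool_rot: [-3.141, -0.0, 0.025]
force: [0.2, -0.8, -1.0]
grip_width: -0.0002
finger_force: 0.0
```

Run:
```python
from h import *
from workcell import grab_frame
import cv2
w,y=tgt(-.114,.08); print(w,y,delta(w))
f=grab_frame("side")["color"][:,:,::-1]; cv2.imwrite("pics/side1.png",cv2.resize(f[110:240,240:380],None,fx=4.5,fy=4.5,interpolation=cv2.INTER_CUBIC))
tip=[.4655,-.0238,.13-.019]; print((proj("side",tip)-[240,110]+.5)*4.5-.5, (proj("side",[.4655,-.0238,.13-.032])-[240,110]+.5)*4.5-.5)
```

```text
t 7.1 pos [ 0.4654 -0.0231  0.1299] rpy [-1.7999e+02 -1.0000e-02  1.4500e+00] F [ 0.2 -0.8 -1. ] q [-0.67  0.63  0.83  2.14 -0.75  0.69 -0.87] w -0.0002
[ 0.46828242 -0.02263788  0.08      ] 1.7454009566821895 [ 0.14378706 -0.02056848  2.49580279]
[[242.65716335 359.97386346]] [[243.7915396  376.78304824]]
```

View pics/side1.png

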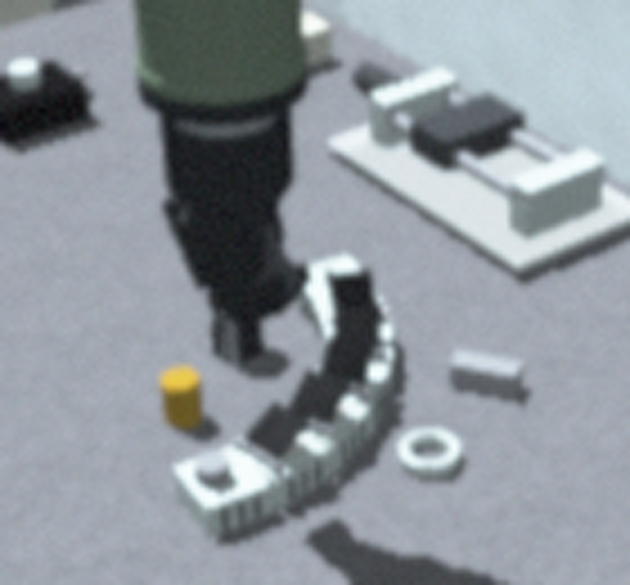

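The fingertips appear at about (240,360) in the crop, which matches the 19 mm prediction of (243,360). I'll go down beside the knob.

>>> move_arm --plan '[[[0.14,-0.02,0.54,0,0,-0.05,-1],[0,0,0.54,0,0,0,-1],[0,0,0.54,0,0,0,-1],[0,0,0.54,0,0,0,-1],[0,0,0.54,0,0,0,-1],[0,0,0.2,0,0,0,-1],[0,0,0.2,0,0,0,-1],[0,0,0.2,0,0,0,-1],[0,0,0.2,0,0,0,-1],[0,0,0.2,0,0,0,-1]]]'

```text
clock: 8.15
position: [0.4686, -0.0221, 0.0558]
tool_rot: [3.142, -0.0, 0.035]
force: [0.2, -0.5, 0.4]
grip_width: 0.0001
finger_force: 0.0
```

Run:
```python
from h import *
for s in (-.114,-.075,-.033,.009,.051,.093,.135):
  w,y=tgt(s,.0560); print(s,w.round(4),round(y,1))
delta(w)
```

```text
-0.114 [ 0.4683 -0.0226  0.056 ] 1.7
-0.075 [ 0.5068 -0.0173  0.056 ] 14.2
-0.033 [ 0.546  -0.0023  0.056 ] 27.5
0.009 [0.5806 0.0212 0.056 ] 40.9
0.051 [0.6089 0.0522 0.056 ] 54.3
0.093 [0.6293 0.0888 0.056 ] 67.6
0.135 [0.6406 0.1291 0.056 ] 81.0
t 8.15 pos [ 0.4686 -0.0221  0.0558] rpy [ 1.80e+02 -2.00e-02  1.99e+00] F [ 0.2 -0.5  0.4] q [-0.54  0.74  0.64  2.16 -0.91  0.54 -0.74] w 0.0001
```

>>> move_arm --plan '[[[0.21,-0.002,0,0,0,-0.223,-1],[0.21,-0.002,0,0,0,-0.223,-1],[0.21,-0.002,0,0,0,-0.223,-1],[0.21,-0.002,0,0,0,-0.223,-1],[0.21,-0.002,0,0,0,-0.223,-1],[0.21,-0.002,0,0,0,-0.223,-1],[0.21,-0.002,0,0,0,-0.223,-1],[0.21,-0.002,0,0,0,-0.223,-1],[0.21,-0.002,0,0,0,-0.223,-1],[0.21,-0.002,0,0,0,-0.223,-1]]]'

```text
clock: 9.15
position: [0.5102, -0.0158, 0.056]
tool_rot: [3.142, -0.0, 0.27]
force: [-0.6, -0.0, 0.5]
grip_width: 0.0
finger_force: 0.1
```

Run:
```python
from h import *
from workcell import grab_frame
import cv2
w,y=tgt(-.072,.0560); print(w,y,delta(w))
f=grab_frame("side")["color"][:,:,::-1]; cv2.imwrite("pics/side2.png",cv2.resize(f[150:240,260:370],None,fx=6,fy=6,interpolation=cv2.INTER_CUBIC))
```

```text
t 9.15 pos [ 0.5102 -0.0158  0.056 ] rpy [180.    -0.    15.47] F [-0.6 -0.   0.5] q [-0.52  0.77  0.61  2.05 -0.81  0.58 -0.62] w 0.0
[ 0.50973447 -0.01649466  0.056     ] 15.114416176401406 [-0.03416112  0.02711869  0.0009277 ]
```

View pics/side2.png

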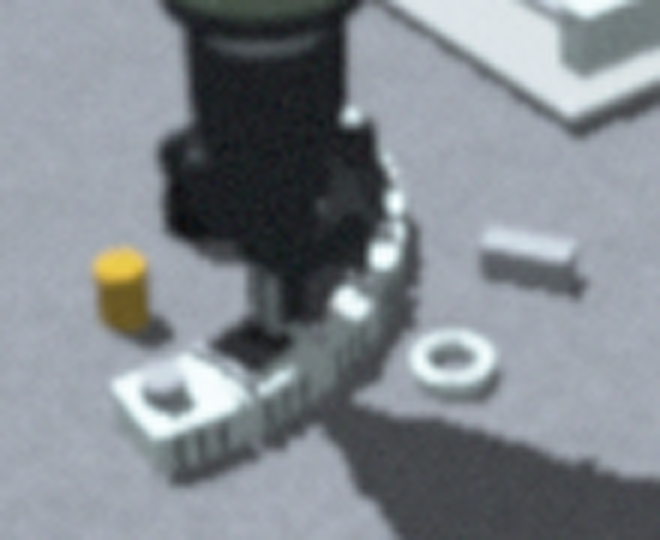

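Flap 1, at about (250,345), is down with the fingers at its far edge, and the force is under 1 N. I'll carry on 1 mm lower for a flatter lay.

>>> move_arm --plan '[[[0.19,0.015,0.05,0,0,-0.2,-1],[0.21,0,0,0,0,-0.2,-1],[0.21,-0.002,0,0,0,-0.223,-1],[0.21,-0.002,0,0,0,-0.223,-1],[0.21,-0.002,0,0,0,-0.223,-1],[0.21,-0.002,0,0,0,-0.223,-1],[0.21,-0.002,0,0,0,-0.223,-1],[0.21,-0.002,0,0,0,-0.223,-1],[0.21,-0.002,0,0,0,-0.223,-1],[0.21,-0.002,0,0,0,-0.223,-1]]]'

```text
clock: 10.2
position: [0.5488, -0.0007, 0.055]
tool_rot: [-3.142, 0.0, 0.499]
force: [-0.2, 0.1, -0.2]
grip_width: 0.0003
finger_force: 0.1
```

>>> move_arm --plan '[[[0.21,-0.002,0,0,0,-0.223,-1],[0.21,-0.002,0,0,0,-0.223,-1],[0.21,-0.002,0,0,0,-0.223,-1],[0.21,-0.002,0,0,0,-0.223,-1],[0.21,-0.002,0,0,0,-0.223,-1],[0.21,-0.002,0,0,0,-0.223,-1],[0.21,-0.002,0,0,0,-0.223,-1],[0.21,-0.002,0,0,0,-0.223,-1],[0.21,-0.002,0,0,0,-0.223,-1],[0.21,-0.002,0,0,0,-0.223,-1]]]'

```text
clock: 11.2
position: [0.5831, 0.0234, 0.055]
tool_rot: [3.142, 0.0, 0.732]
force: [-0.4, 0.0, 0.4]
grip_width: -0.0001
finger_force: 0.1
```

Run:
```python
from h import *
w,y=tgt(.011,.0550); print(w,y,delta(w))
```

```text
t 11.2 pos [0.5831 0.0234 0.055 ] rpy [180.     0.    41.96] F [-0.4  0.   0.4] q [-0.5   0.81  0.54  1.86 -0.66  0.65 -0.4 ] w -0.0001
[0.58215184 0.02253767 0.055     ] 41.534136729656026 [-6.60750435e-02 -2.19731334e-05  3.58566129e-04]
```

On the arc to well within 1 mm; continuing.

>>> move_arm --plan '[[[0.21,-0.002,0,0,0,-0.223,-1],[0.21,-0.002,0,0,0,-0.223,-1],[0.21,-0.002,0,0,0,-0.223,-1],[0.21,-0.002,0,0,0,-0.223,-1],[0.21,-0.002,0,0,0,-0.223,-1],[0.21,-0.002,0,0,0,-0.223,-1],[0.21,-0.002,0,0,0,-0.223,-1],[0.21,-0.002,0,0,0,-0.223,-1],[0.21,-0.002,0,0,0,-0.223,-1],[0.21,-0.002,0,0,0,-0.223,-1]]]'

```text
clock: 12.2
position: [0.6109, 0.0548, 0.055]
tool_rot: [3.142, 0.0, 0.966]
force: [0.3, -0.2, 0.2]
grip_width: 0.0004
finger_force: 0.1
```

>>> move_arm --plan '[[[0.21,-0.002,0,0,0,-0.223,-1],[0.21,-0.002,0,0,0,-0.223,-1],[0.21,-0.002,0,0,0,-0.223,-1],[0.21,-0.002,0,0,0,-0.223,-1],[0.21,-0.002,0,0,0,-0.223,-1],[0.21,-0.002,0,0,0,-0.223,-1],[0.21,-0.002,0,0,0,-0.223,-1],[0.21,-0.002,0,0,0,-0.223,-1],[0.21,-0.002,0,0,0,-0.223,-1],[0.21,-0.002,0,0,0,-0.223,-1]]]'

```text
clock: 13.2
position: [0.6306, 0.0918, 0.055]
tool_rot: [-3.142, 0.0, 1.199]
force: [1.0, -0.3, 0.4]
grip_width: 0.0001
finger_force: 0.1
```

>>> move_arm --plan '[[[0.21,-0.002,0,0,0,-0.223,-1],[0.21,-0.002,0,0,0,-0.223,-1],[0.21,-0.002,0,0,0,-0.223,-1],[0.21,-0.002,0,0,0,-0.223,-1],[0.21,-0.002,0,0,0,-0.223,-1],[0.21,-0.002,0,0,0,-0.223,-1],[0.21,-0.002,0,0,0,-0.223,-1],[0.21,-0.002,0,0,0,-0.223,-1],[0.21,-0.002,0,0,0,-0.223,-1],[0,0,0,0,0,0,-1]]]'

```text
clock: 14.2
position: [0.6406, 0.1286, 0.055]
tool_rot: [-3.142, -0.0, 1.409]
force: [-0.3, -0.6, -0.5]
grip_width: 0.0
finger_force: 0.0
```

Run:
```python
from h import *
from workcell import grab_frame
import cv2
w,y=tgt(.135,.0550); print(w,y,delta(w))
f=grab_frame("side")["color"][:,:,::-1]; cv2.imwrite("pics/side3.png",cv2.resize(f[150:240,260:370],None,fx=6,fy=6,interpolation=cv2.INTER_CUBIC))
```

```text
t 14.2 pos [0.6406 0.1286 0.055 ] rpy [-1.800e+02 -2.000e-02  8.076e+01] F [-0.3 -0.6 -0.5] q [-0.54  0.85  0.4   1.66 -0.46  0.72 -0.08] w 0.0
[0.64058607 0.12913457 0.055     ] 81.00456261644608 [ 0.02711076 -0.00572201 -0.00072811]
```

View pics/side3.png

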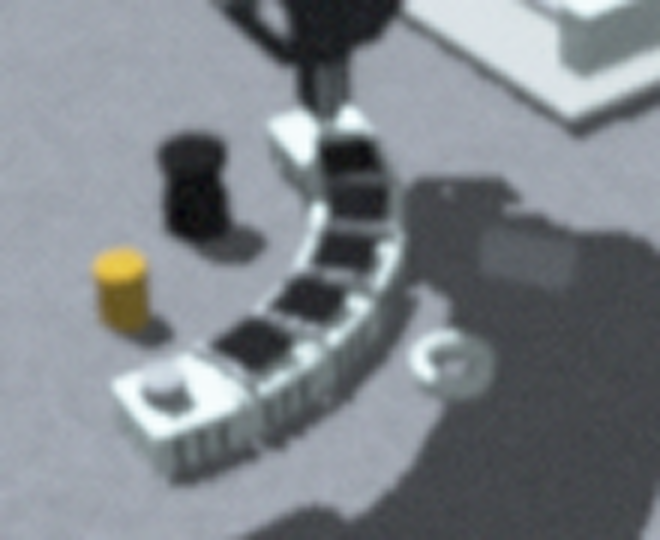

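All five flaps, from (250,345) to (350,155), lie flat, and the fingertips are past flap 5. I'll lift clear.

>>> move_arm --plan '[[[0,0,-0.3,0,0,0,-1],[0,0,-0.6,0,0,0,-1],[0,0,-0.8,0,0,0,-1],[0,0,-0.8,0,0,0,-1],[0,0,-0.8,0,0,0,-1],[0,0,-0.8,0,0,0,-1],[0,0,-0.8,0,0,0,-1],[0,0,-0.8,0,0,0,-1],[0,0,-0.8,0,0,0,-1],[0,0,-0.8,0,0,0,-1]]]'

```text
clock: 15.25
position: [0.6405, 0.1278, 0.2024]
tool_rot: [-3.142, 0.0, 1.407]
force: [-0.3, -0.6, -0.1]
grip_width: -0.0001
finger_force: 0.0
```

>>> move_arm --plan '[[[-0.4,-0.4,-0.3,0,0,0,-1],[0,0,-0.3,0,0,0,-1],[0,0,-0.3,0,0,0,-1],[0,0,0,0,0,0,-1],[0,0,0,0,0,0,-1],[0,0,0,0,0,0,-1],[0,0,0,0,0,0,-1],[0,0,0,0,0,0,-1],[0,0,0,0,0,0,-1],[0,0,0,0,0,0,-1]]]'

```text
clock: 16.25
position: [0.6314, 0.1212, 0.219]
tool_rot: [-3.142, 0.0, 1.407]
force: [0.1, -0.9, -0.2]
grip_width: -0.0002
finger_force: 0.0
```

Run:
```python
from workcell import grab_frame
import cv2
f=grab_frame("side")["color"][:,:,::-1]; cv2.imwrite("pics/side4.png",cv2.resize(f[150:240,260:370],None,fx=7,fy=6.6,interpolation=cv2.INTER_CUBIC))
```

```text
(no output)
```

View pics/side4.png

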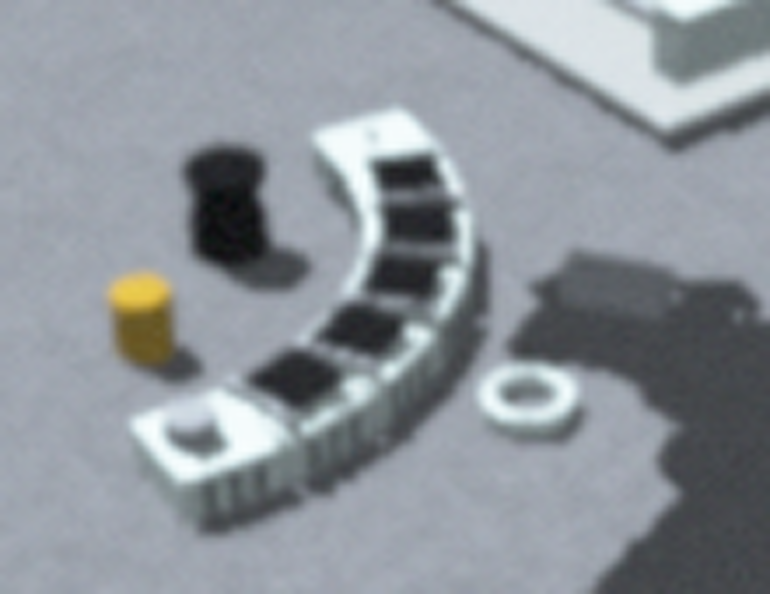

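All five flaps, from (298,378) to (405,172), lie flat. The other objects have not moved, and the hand is clear.

```bash
python3 -c "
from workcell import job_done
print(job_done())"
```

```text
the job is handed in; nothing more can be done
None
```

I stroked all five flaps flat in order from the knob end, lifted the hand clear and handed the job in at about 16 s; force readings stayed around 1 N, and the last picture shows the flaps flat and the nearby objects where they stood.

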